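# Take the snap-in vent cover off the cart's control box

### The job

The filter in the small grey control box needs cleaning. Press the release tab behind the top rail of the black vent cover right in, without forcing it, and, keeping it pressed, tip the cover forward past upright on its foot so that it comes out of its frame; then lift it out and stand it gently, on its foot, in the empty compartment of the divided steel tray. Leave the loose things lying around where they are.

Things in the scene. Friction and masses are not known exactly. Their poses are not given: they have to be found in the camera images.
- housing: Fixed grey control box, 190 (x) x 160 (y) x 150 mm high. Origin: centre of its underside; z up; its -x side is the front (towards the robot) and holds the cover. The cover's seat reclines 0.14 rad, its top leaning back to +x. Above the cover's two hooks, 34 to 62 mm off the centre line, are fixed roofs with 6 mm of play, so the cover cannot be lifted out without tipping.
- seat (a point): Where the middle of the cover's foot stands in the box: on the floor of a channel 14 mm wide, 16 mm deep; axes as the seated cover's. The plate has slack there: freed, it can lean forward to the robot and rests by itself about 0.4 rad past upright; let go before upright it falls back. On the centre line the frame is open above 70 mm from this floor, so a finger in the pocket can follow the cover forward.
- pocket (a point): Mouth of the open-topped pocket behind the seated cover's rail, level with the rail's top (122 mm above the channel floor), midway between rail and back wall. It is 68 mm wide (y) and 49 mm front to back, and its floor is the release tab's pad, 22 mm down at rest. The box stands up to 12 mm higher than this point around the pocket.
- tab (a joint): Release tab, m pressed in: 0 at rest, 0.0125 at its end stop. It moves down along the reclined cover's plane (nearly vertical). Spring: about 3 N to start, 9 N at the stop. It springs back when let go. Do not force it (40 N at most). Pressed less than about 10 mm the cover stays locked (its rail moves only 2.5 mm).
- tab_pad (a point): Centre of the top face of the tab's black pad, 56 (y) x 38 (front to back) x 6 mm, moving with the tab; at rest 22 mm below the rail's top, 24 mm behind the rail's rear face. The pad is flat and stays in the box; two ears beside it (28 to 43 mm off the centre line) do the locking. Axes as the seated cover's: z against the pressing direction, -x to the front.
- cover: Loose black vent cover, 0.11 to 0.22 kg: plate 120 (y) x 6 (x) x 100 mm high, topped over its whole width by a rail 12 mm thick (x -9 to +3 mm, 100 to 122 mm up). Two hooks, 34 to 42 mm either side of the middle, reach back from the rail to x = +33 mm (102 to 122 mm up). Origin: centre of its underside (foot edge); z up along the plate, -x its louvred front.
- cover_rail (a point): Middle of the cover's top rail, at (-3, 0, 111) mm in the cover's frame, in the middle of the rail's thickness.
- cover_foot (a point): Middle of the cover's lower edge (the same point as the cover's origin).
- tray: Fixed bare sheet-metal tray 150 (x) x 162 (y) x 50 mm high, walls 3 mm, with three compartments side by side along x. The two at its -x side hold screws and nuts; the one at its +x side (farthest from the robot) is empty. It stands left or right of the box. Origin: centre of its underside, z up.
- tray_slot (a point): Centre of the floor of the empty compartment, 3 mm above the table; the compartment is 45 mm (x) x 156 mm (y) inside and 47 mm deep. Axes as the tray's. A cover stood in it comes to rest leaning against a wall, about 0.7 rad from upright.
- wrench: Loose steel wrench 160 mm long, lying in front of the box; leave alone. Origin: centre of its underside.
- tub: Loose white round tub 84 mm across, 60 mm high, part full; leave alone. Origin: centre of its underside.
- carton: Loose cardboard box 80 x 100 x 70 mm high; leave alone. Origin: centre of its underside.
- clamp_block: Loose stepped steel block 60 x 32 x 36 mm; leave alone. Origin: centre of its underside.
- parallel_bar: Loose steel bar 150 x 12 x 30 mm high; leave alone. Origin: centre of its underside.
- oil: Loose grey bottle 52 mm across, 130 mm high; leave alone. Origin: centre of its underside.
Not all that is in view belongs to the job. There is more than one size of the housing; the job needs the larger. What is shaped like the tray but orange is not meant.

How it is judged (in metres and radians):
On the way, in this order (a step that is already met when the one before it is completed fails the run):
1. the release tab is pressed in by more than 9 mm (value of joint tab above 0.009 m), for 0.1 s.
2. the cover is tipped forward past upright (rail middle at least 15 mm in front of the foot), its foot still in the channel (x of cover_rail in the frame of housing below -0.083 m and x of cover_foot in the frame of housing between -0.085 and -0.045 m and z of cover_foot in the frame of housing below 0.028 m), for 0.1 s.
At the end, for the whole second after the job is handed in: The cover stands at rest on its foot in the empty compartment: foot middle within 23.5 mm (x) and 25 mm (y) of the compartment's centre and within 12 mm of its floor, rail at least 60 mm above the floor (x of cover_foot in the frame of tray_slot between -0.0235 and 0.0235 m and y of cover_foot in the frame of tray_slot between -0.025 and 0.025 m and z of cover_foot in the frame of tray_slot below 0.012 m and z of cover_rail in the frame of tray_slot above 0.06 m and linear speed of cover below 0.02 m/s and angular speed of cover below 0.1 rad/s); the robot touches nothing.
It fails at once if the tab is forced (pressed with over 40 N) (contact force between the fingers and tab above 40 N).
It fails at once if the cover is dropped or flung (faster than 1 m/s) (linear speed of cover above 1 m/s).
It fails at once if a loose bystander (wrench, tub, carton, clamp block, bar, bottle) is shifted by more than 30 mm (distance of any of wrench, tub, carton, clamp_block, parallel_bar, oil from where it was at the start of the episode above 0.03 m).
It also fails if it takes over 54 s, if anything falls off the work surface, if the arm or the gripper's body presses on something with over 40 N, if the wrist force passes 120 N, or if a joint passes its speed limit or range.

### The arm

A 6-joint arm with a two-finger parallel gripper is mounted at the origin on the work surface. World frame = base frame: x ahead of the robot, y to its left, z up, the work surface at z = 0. Lengths are in m, angles in degrees, forces in N, time in s.
With the tool pointing down it reaches from about 0.4 to 0.825 m from the base axis. Payload 7 kg.
Tool frame: the origin (TCP) lies at the very end of the fingers, on their centre line; the grasp point (between the pads) lies 19 mm behind it; x points along the fingers, y is the direction in which the jaws open and shut, and the axes are right-handed (so a half turn about x gives the same grasp; the last joint's range is limited). The gripper opens to 88 mm and grips with 3 to 60 N. Pads are 19 mm wide; open, the fingers measure 130 mm over their backs; the gripper's body (78 mm by 193 mm) begins 47 mm behind the grasp point.
Start: joints at [-58.837, 20.546, 0.682, 0, -70.136, -16.507], TCP at [0.171, -0.653, 0.227] pointing down, gripper open.
Joint ranges: [-176.03, 176.03], [-82.01, 121.73], [-58.28, 71.71], [-173.87, 95.51], [-174.79, -0.11], [-173.66, 173.66]. Speed limits (degrees/s): [136.94, 136.94, 172.46, 180, 180, 180].

### API

Orientations are given as [roll, pitch, yaw] about the fixed x, y, z axes, in that order (R = Rz(yaw) Ry(pitch) Rx(roll)).
In Python, from plant import monitor, eyes, ticket gives the robot as it stands. The module is installed in compiled form; this text tells all that it offers.
- The arm moves only by the shell command python3 -m crank 'ROWS'. ROWS is JSON, a list of rows, each an object with "linear": the shift along the world's x, y, z in units of 60 mm (1.0 is 60 mm), a list of three; "rot": the turn, a rotation vector about the world's x, y, z in units of 5 degrees (1.0 is 5 degrees), a list of three; "hand": the opening, from 0 (shut) to 1 (fully open). In form: [{"linear": [tx, ty, tz], "rot": [ax, ay, az], "hand": hand}, ...]. A call has 1 to 20 rows; each row shifts and turns the pose as measured when the row begins; what a row does not reach is not made up. A row lasts 1/8 s, in which the tool goes at most 62.5 mm and 10.7 degrees, less where a joint would pass 70% of its speed; a pose out of reach is approached as far as the arm can. A call is refused whole if a number of a shift passes 1 or a number of a turn 1, either way. A call with a gripper value outside its range is refused whole. The fingers move at their own pace and stop on an object; the grip force is fixed at half the most. Time passes only in rows, so rows that do not move let the fingers close. It gives the time, the measured TCP pose, the force and the opening at its end, in the units of the state.
- monitor.get_obs(): the state, without advancing time (a new reading comes with each control period).
- eyes.snapshot(name): name is "scene" or "top" or "wrist"; returns a dict with "image" (420x560x3 uint8, red, green, blue), "depth" (420x560 float32, m along the optical axis (not along the pixel's ray), 0 where there is no reading), "K" (3x3 intrinsics, pixels), "camera_from_world" (4x4, takes a point from world to camera coordinates); the wrist camera has in their place "hand_eye" (4x4, takes a point from camera to tool coordinates, whose origin is the TCP and whose axes are the tool frame's). Camera axes: x right, y up, looking along -z (the intrinsics and any distortion apply to the point x, -y, -z); pixel columns grow to the right and rows downward; lengths in m; the calibration is good to about 2 mm. A picture is of the moment at which its call begins: read the wrist's pose just before it.
- ticket.close_job(): hands the job in, once; it reports no verdict.
The state is a dict: "clock": time; "joint_pos": joint angles; "qvel": joint speeds; "tau": joint torques, N m; "tool_pos": TCP position; "orientation": TCP orientation; "force": force on the tool from outside, world axes, zero at the start; "moment": the same for the moment, N m; "opening": finger opening in m.
Only numpy, scipy, OpenCV 4.12 (cv2) and the standard library are available. Lean on these libraries where they do the work, as an engineer would, in place of code of your own. Each camera call takes 0.05 s, during which the arm holds its last target.

## Working session

There is one attempt and no reset: what is moved stays moved. The work goes in short steps, Python scripts to look and compute and a shell command to move; the robot and the scene stay as the last step left them, time stands still between calls to the robot, and variables do not carry over. Pictures are saved under pics/ and viewed, and the job is handed in when it is done.

```bash
mkdir -p pics; cat > h.py <<'E'
import numpy as np, cv2, pickle
from plant import monitor, eyes, ticket
def snap(n,tag):
    o=monitor.get_obs(); s=eyes.snapshot(n); s['obs']=o
    pickle.dump(s,open(f'pics/{tag}.pkl','wb')); cv2.imwrite(f'pics/{tag}.png',s['image'][:,:,::-1]); return s
def load(t): return pickle.load(open(f'pics/{t}.pkl','rb'))
def R(rpy):
    from scipy.spatial.transform import Rotation as Ro
    return Ro.from_euler('xyz',rpy,degrees=True).as_matrix()
def w_from_c(s):
    if 'camera_from_world' in s: return np.linalg.inv(s['camera_from_world'])
    T=np.eye(4);T[:3,:3]=R(s['obs']['orientation']);T[:3,3]=s['obs']['tool_pos'];return T@s['hand_eye']
def cloud(s):
    K=s['K'];d=s['depth'].astype(float);v,u=np.mgrid[:d.shape[0],:d.shape[1]]
    P=np.stack([(u-K[0,2])/K[0,0]*d,-(v-K[1,2])/K[1,1]*d,-d,np.ones_like(d)],-1)
    W=P@w_from_c(s).T; W=W[...,:3]; W[d==0]=np.nan; return W
E
python3 - <<'E'
from h import *
for n in ['scene','top','wrist']:
    s=snap(n,n+'0'); print(n,[k for k in s],s['K'].round(1).tolist()); print(w_from_c(s).round(3).tolist())
print(monitor.get_obs())
E
```

```text
scene ['image', 'depth', 'K', 'camera_from_world', 'obs'] [[487.8, 0.0, 275.9], [0.0, 487.8, 205.1], [0.0, 0.0, 1.0]]
[[0.05, -0.873, 0.486, 1.083], [0.999, 0.041, -0.028, -0.036], [0.005, 0.487, 0.873, 1.237], [0.0, 0.0, 0.0, 1.0]]
top ['image', 'depth', 'K', 'camera_from_world', 'obs'] [[422.2, 0.0, 282.6], [0.0, 422.2, 204.4], [0.0, 0.0, 1.0]]
[[0.01, 0.995, -0.099, 0.297], [-1.0, 0.009, -0.007, -0.001], [-0.006, 0.099, 0.995, 1.51], [0.0, 0.0, 0.0, 1.0]]
wrist ['image', 'depth', 'K', 'hand_eye', 'obs'] [[300.0, 0.0, 281.8], [0.0, 300.0, 214.4], [0.0, 0.0, 1.0]]
[[-0.253, -0.934, -0.251, 0.103], [0.967, -0.244, -0.067, -0.67], [0.002, -0.26, 0.966, 0.383], [0.0, 0.0, 0.0, 1.0]]
{'clock': 0.15, 'joint_pos': array([-5.88360072e+01,  2.05824749e+01,  6.46458965e-01, -1.52585871e-02,
       -7.01356714e+01, -1.65070771e+01]), 'qvel': array([-0.11165047, -0.05101068,  0.20638929,  0.14335782, -0.05143724,
        0.02862936]), 'tau': array([-2.30680278e-03, -5.83275819e+01,  2.93289757e+01,  7.00120971e+00,
        8.73992656e-03, -1.41105602e-04]), 'tool_pos': array([ 0.17068407, -0.65268568,  0.22583548]), 'orientation': array([ 95.19206191,  89.92689105, 109.84378381]), 'force': array([-0.33856254,  0.71285412,  0.19222143]), 'moment': array([ 0.00920246, -0.01281084, -0.00720829]), 'opening': 0.0877607194969112}
```

View pics/scene0.png

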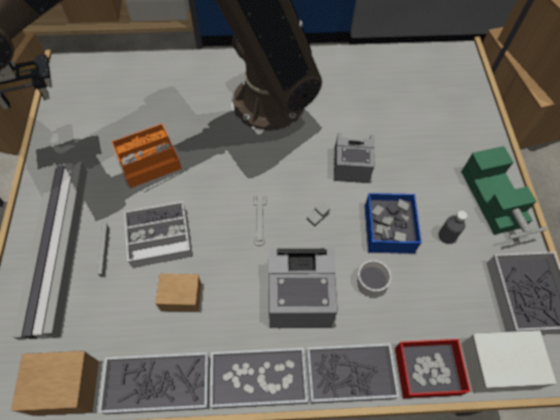

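View pics/top0.png

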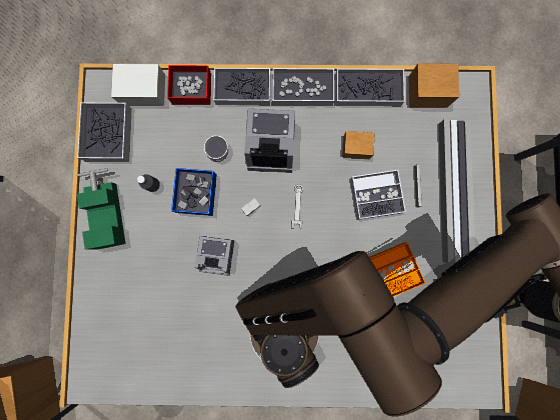

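Candidates seen:
- Control boxes: the large one at scene (302,290) / top (272,140), and a small one at scene (354,158) / top (215,255).
- Divided trays: steel at scene (156,232) / top (377,195), and orange at scene (147,155) / top (395,270).

By the description I choose the large box and the steel tray, and check both in one crop.

```bash
python3 - <<'E'
from h import *
s=load('top0');W=cloud(s);im=s['image'][:,:,::-1]
a=cv2.resize(im[100:225,225:425],None,fx=4,fy=4,interpolation=cv2.INTER_CUBIC)
cv2.imwrite('pics/c1.png',a)
t=load('scene0');im=t['image'][:,:,::-1]
cv2.imwrite('pics/c2.png',cv2.resize(im[185:335,115:345],None,fx=3.4,fy=3.4,interpolation=cv2.INTER_CUBIC))
# box top
for nm,S in (('top',s),('scene',t)):
    P=cloud(S).reshape(-1,3);P=P[~np.isnan(P[:,0])]
    for lab,x0,x1,y0,y1,z0,z1 in (('boxtop',.4,.8,-.15,.2,.143,.2),('tray rim',.25,.6,-.42,-.2,.044,.056),('tray all',.25,.6,-.5,-.2,.015,.06)):
        m=(P[:,0]>x0)&(P[:,0]<x1)&(P[:,1]>y0)&(P[:,1]<y1)&(P[:,2]>z0)&(P[:,2]<z1);q=P[m]
        if len(q)>5:
            print(nm,lab,len(q),np.percentile(q,[1,50,99],axis=0).round(4).tolist(),cv2.minAreaRect((q[:,:2]*1000).astype(np.float32)))
E
```

```text
top boxtop 354 [[0.5931, -0.0207, 0.1431], [0.6308, 0.0536, 0.1458], [0.7346, 0.1357, 0.1533]] ((669.2088012695312, 54.18566131591797), (159.79403686523438, 154.50936889648438), 86.11298370361328)
top tray rim 331 [[0.2559, -0.4139, 0.0441], [0.4654, -0.3405, 0.0503], [0.5664, -0.2349, 0.0557]] ((402.27508544921875, -335.934814453125), (315.0726623535156, 164.48391723632812), 8.776494026184082)
top tray all 2004 [[0.2539, -0.4741, 0.0157], [0.4638, -0.3471, 0.0289], [0.5787, -0.2361, 0.0559]] ((409.9453125, -376.107177734375), (334.774658203125, 246.72079467773438), 8.680849075317383)
scene boxtop 444 [[0.5965, -0.0268, 0.1431], [0.6264, 0.0164, 0.1453], [0.6621, 0.1321, 0.1515]] ((667.865234375, 50.49336624145508), (159.92832946777344, 140.44696044921875), 87.05484771728516)
scene tray rim 730 [[0.2543, -0.4171, 0.0441], [0.4641, -0.3379, 0.0483], [0.5687, -0.2396, 0.0539]] ((403.9357604980469, -338.9079284667969), (318.7513732910156, 165.12109375), 8.052523612976074)
scene tray all 3756 [[0.2545, -0.4773, 0.016], [0.4648, -0.3468, 0.0307], [0.5809, -0.2416, 0.0527]] ((411.44317626953125, -378.13555908203125), (338.93157958984375, 246.02357482910156), 7.8795671463012695)
```

View pics/c1.png

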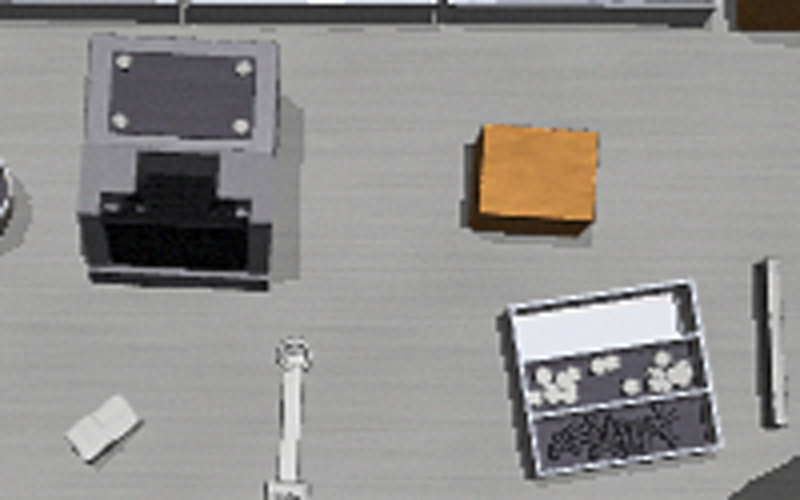

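View pics/c2.png

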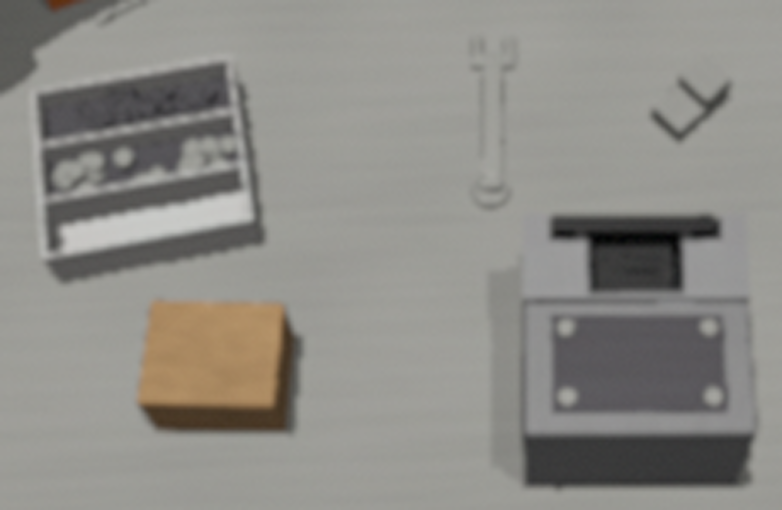

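```bash
python3 - <<'E'
from h import *
o=monitor.get_obs();print(R(o['orientation']).round(3))
s=load('wrist0');print(s['hand_eye'].round(3).tolist())
s=load('top0');W=cloud(s)
for nm,(u,v) in dict(box=(272,125),pocket=(270,145),coverrail=(270,170),wr=(297,205),tray=(377,183),carton=(359,145),clamp=(251,207),tub=(216,147),oil=(148,183),bar=(418,185)).items(): print(nm,W[v,u].round(3))
E
```

```text
[[-0.    -0.253  0.967]
 [ 0.001  0.967  0.253]
 [-1.     0.001 -0.   ]]
[[0.0, 0.26, -0.966, -0.157], [1.0, -0.0, -0.0, 0.0], [-0.0, -0.966, -0.26, -0.07], [0.0, 0.0, 0.0, 1.0]]
box [0.698 0.046 0.14 ]
pocket [0.639 0.054 0.106]
coverrail [0.569 0.056 0.017]
wr [ 0.445 -0.042  0.009]
tray [ 0.528 -0.329  0.004]
carton [ 0.651 -0.254  0.068]
clamp [0.435 0.121 0.022]
tub [0.646 0.248 0.041]
oil [0.507 0.467 0.091]
bar [ 0.517 -0.466  0.037]
```

View pics/wrist0.png

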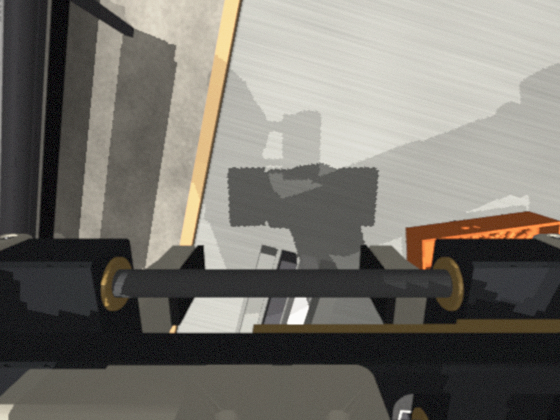

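```bash
python3 -m crank '[{"linear":[0.48,0.84,0.06],"rot":[0,0,0.96],"hand":0.45},{"linear":[0.48,0.84,0.06],"rot":[0,0,0.96],"hand":0.45},{"linear":[0.48,0.84,0.06],"rot":[0,0,0.96],"hand":0.45},{"linear":[0.48,0.84,0.06],"rot":[0,0,0.96],"hand":0.45},{"linear":[0.48,0.84,0.06],"rot":[0,0,0.96],"hand":0.45},{"linear":[0.48,0.84,0.06],"rot":[0,0,0.96],"hand":0.45},{"linear":[0.48,0.84,0.06],"rot":[0,0,0.96],"hand":0.45},{"linear":[0.48,0.84,0.06],"rot":[0,0,0.96],"hand":0.45},{"linear":[0.48,0.84,0.06],"rot":[0,0,0.96],"hand":0.45},{"linear":[0.48,0.84,0.06],"rot":[0,0,0.96],"hand":0.45},{"linear":[0.48,0.84,0.06],"rot":[0,0,0.96],"hand":0.45},{"linear":[0.48,0.84,0.06],"rot":[0,0,0.96],"hand":0.45},{"linear":[0.48,0.84,0.06],"rot":[0,0,0.96],"hand":0.45},{"linear":[0.48,0.84,0.06],"rot":[0,0,0.96],"hand":0.45},{"linear":[0.48,0.84,0.06],"rot":[0,0,0.96],"hand":0.45},{"linear":[0,0,0],"rot":[0,0,0],"hand":0.45}]'
python3 - <<'E'
from h import *
s=snap('wrist','w1');print(s['obs']['joint_pos'].round(1),R(s['obs']['orientation']).round(3).tolist())
E
```

```text
clock: 2.15
tool_pos: [0.6093, 0.1308, 0.277]
orientation: [93.5, 89.7, -177.5]
force: [-0.1, -0.5, -0.7]
opening: 0.0397
[ 30.   14.3  -1.5  -0.1 -74.4 -30.9] [[-0.005, -1.0, 0.018], [-0.0, 0.018, 1.0], [-1.0, 0.005, -0.0]]
```

View pics/w1.png

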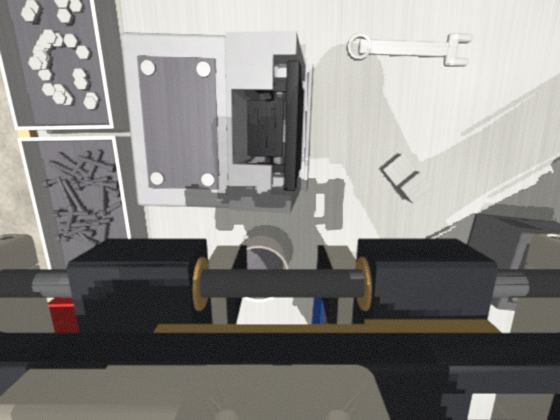

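```bash
python3 - <<'E'
from h import *
s=load('w1');W=cloud(s)
im=s['image'][:,:,::-1]
cv2.imwrite('pics/c3.png',cv2.resize(im[20:220,120:330],None,fx=3.5,fy=3.0,interpolation=cv2.INTER_CUBIC)[:600])
for v in (80,100,128,150,175):
    print(v,[(u,*(W[v,u]*1000).round(0)) for u in range(222,316,6)])
print('col')
for u in (294,270,240,180):
    print(u,[(v,*(W[v,u]*1000).round(0)) for v in range(28,216,9)])
E
```

```text
80 [(222, np.float64(661.0), np.float64(12.0), np.float64(133.0)), (228, np.float64(655.0), np.float64(13.0), np.float64(139.0)), (234, np.float64(649.0), np.float64(14.0), np.float64(142.0)), (240, np.float64(644.0), np.float64(14.0), np.float64(142.0)), (246, np.float64(638.0), np.float64(14.0), np.float64(142.0)), (252, np.float64(633.0), np.float64(14.0), np.float64(143.0)), (258, np.float64(627.0), np.float64(15.0), np.float64(144.0)), (264, np.float64(622.0), np.float64(15.0), np.float64(144.0)), (270, np.float64(617.0), np.float64(15.0), np.float64(145.0)), (276, np.float64(612.0), np.float64(7.0), np.float64(93.0)), (282, np.float64(606.0), np.float64(7.0), np.float64(93.0)), (288, np.float64(600.0), np.float64(14.0), np.float64(136.0)), (294, np.float64(595.0), np.float64(14.0), np.float64(135.0)), (300, np.float64(588.0), np.float64(11.0), np.float64(117.0)), (306, np.float64(574.0), np.float64(-5.0), np.float64(16.0)), (312, np.float64(565.0), np.float64(-7.0), np.float64(5.0))]
100 [(222, np.float64(662.0), np.float64(30.0), np.float64(134.0)), (228, np.float64(656.0), np
[... 8530 characters left out ...]
n)), (118, np.float64(703.0), np.float64(45.0), np.float64(136.0)), (127, np.float64(704.0), np.float64(53.0), np.float64(137.0)), (136, np.float64(705.0), np.float64(62.0), np.float64(135.0)), (145, np.float64(705.0), np.float64(70.0), np.float64(139.0)), (154, np.float64(706.0), np.float64(79.0), np.float64(136.0)), (163, np.float64(708.0), np.float64(87.0), np.float64(135.0)), (172, np.float64(708.0), np.float64(96.0), np.float64(136.0)), (181, np.float64(709.0), np.float64(105.0), np.float64(136.0)), (190, np.float64(710.0), np.float64(114.0), np.float64(136.0)), (199, np.float64(711.0), np.float64(124.0), np.float64(135.0)), (208, np.float64(760.0), np.float64(165.0), np.float64(-0.0))]
```

View pics/c3.png

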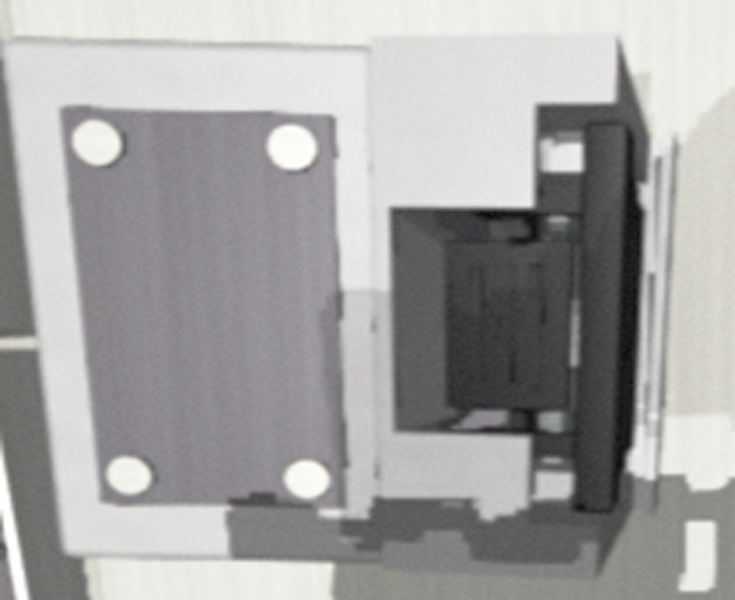

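```bash
python3 - <<'E'
from h import *
s=load('w1');W=cloud(s)
g=s['image'].astype(int).sum(2)
# rail rows: points z .130-.141 dark, u in 280..306
ys=[];xf=[];xr=[]
for v in range(66,190,4):
    m=(np.arange(560)>278)&(np.arange(560)<308)&(W[v,:,2]>.131)&(W[v,:,2]<.142)&(g[v]<250)
    q=W[v][m]
    if len(q)>3: ys.append(np.median(q[:,1]));xf.append(q[:,0].min());xr.append(q[:,0].max())
ys=np.array(ys)
for n,a in (('front',xf),('rear',xr)):
    p=np.polyfit(ys,a,1);r=a-np.polyval(p,ys);k=abs(r)<.002;p=np.polyfit(ys[k],np.array(a)[k],1);print(n,np.degrees(np.arctan(p[0])),np.polyval(p,.058),k.sum())
# side edges of box
for lab,f in (('right(-y)',np.nanmin),('left',np.nanmax)):
    xs=[];yy=[]
    for u in range(150,300,4):
        c=W[:215,u];m=(c[:,2]>.13)&(c[:,2]<.152);q=c[m]
        if len(q)>5:
            i=np.argmin(q[:,1]) if lab[0]=='r' else np.argmax(q[:,1]); xs.append(q[i,0]);yy.append(q[i,1])
    xs=np.array(xs);yy=np.array(yy);p=np.polyfit(xs,yy,1);k=abs(yy-np.polyval(p,xs))<.003;p=np.polyfit(xs[k],yy[k],1);print(lab,np.degrees(np.arctan(p[0])),np.polyval(p,.597),np.polyval(p,.65),k.sum())
rt=W[64:192,288:298].reshape(-1,3);rt=rt[(rt[:,2]>.13)&(rt[:,2]<.145)];print('railtop z',np.median(rt[:,2]),'y',np.percentile(rt[:,1],[0,1,99,100]))
pd=W[105:150,256:280].reshape(-1,3);print('pad',np.median(pd,0))
P=W[:215,130:310].reshape(-1,3);q=P[(P[:,2]>.13)&(P[:,2]<.155)];print(cv2.minAreaRect((q[:,:2]*1000).astype(np.float32)))
E
```

```text
front 2.439136813904711 0.5925866074263486 31
rear 2.284318160933516 0.6036023523128344 25
right(-y) -1.9778393118735007 -0.02277099399156168 -0.02460127087334289 37
left -2.7208875680526456 0.13664465559953007 0.134125874230847 14
railtop z 0.13628016121219394 y [7.03111329e-05 1.10339820e-03 1.14978321e-01 1.16268604e-01]
pad [nan nan nan]
((672.6527709960938, 53.933380126953125), (160.66481018066406, 161.9287109375), 87.59624481201172)
```

```bash
python3 -m crank '[{"linear":[-0.09,-0.62,0],"rot":[0,0,-0.28],"hand":0.45},{"linear":[-0.09,-0.62,0],"rot":[0,0,0],"hand":0.45},{"linear":[0,0,-0.6],"rot":[0,0,0],"hand":0.45},{"linear":[0,0,-0.6],"rot":[0,0,0],"hand":0.45},{"linear":[0,0,-0.6],"rot":[0,0,0],"hand":0.45},{"linear":[0,0,0],"rot":[0,0,0],"hand":0.45}]'
python3 - <<'E'
from h import *
o=monitor.get_obs();print(o['tool_pos'],R(o['orientation']).round(4).tolist())
E
```

```text
clock: 2.95
tool_pos: [0.5937, 0.0476, 0.1677]
orientation: [93.9, 89.7, -179.0]
force: [0.1, -0.4, 0.0]
opening: 0.0394
[0.5936519  0.04756546 0.16766473] [[-0.0047, -0.9987, 0.0513], [-0.0001, 0.0514, 0.9987], [-1.0, 0.0047, -0.0003]]
```

```bash
python3 -m crank '[{"linear":[0.07,0.15,0],"rot":[0,0,0.1],"hand":0.45},{"linear":[0,0,-0.3],"rot":[0,0,0],"hand":0.45},{"linear":[0,0,-0.3],"rot":[0,0,0],"hand":0.45},{"linear":[0,0,0],"rot":[0,0,0],"hand":0.45}]'
python3 - <<'E'
from h import *
s=snap('wrist','w2')
s=snap('scene','s2');im=s['image'][:,:,::-1]
cv2.imwrite('pics/c4.png',cv2.resize(im[200:340,240:360],None,fx=4,fy=4,interpolation=cv2.INTER_CUBIC))
E
```

```text
clock: 3.45
tool_pos: [0.6003, 0.0576, 0.1345]
orientation: [-45.3, 89.8, 42.3]
force: [0.4, -0.8, 0.3]
opening: 0.0393
```

View pics/c4.png

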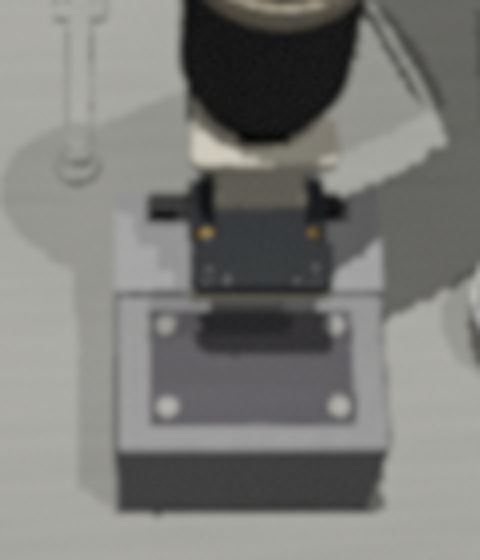

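View pics/w2.png

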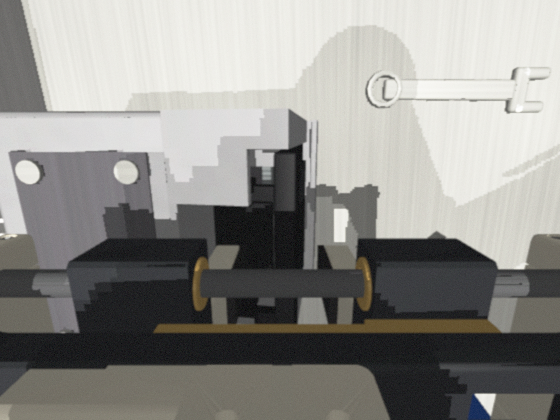

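```bash
python3 -m crank '[{"linear":[-0.02,0,-0.14],"rot":[0,0,0],"hand":0.45},{"linear":[0,0,-0.13],"rot":[0,0,0],"hand":0.45},{"linear":[0,0,0],"rot":[0,0,0],"hand":0.45}]'; for i in 1; do python3 -m crank '[{"linear":[0,0,-0.05],"rot":[0,0,0],"hand":0.45},{"linear":[0,0,0],"rot":[0,0,0],"hand":0.45}]'; done
python3 -m crank '[{"linear":[0,0,-0.05],"rot":[0,0,0],"hand":0.45},{"linear":[0,0,0],"rot":[0,0,0],"hand":0.45}]'
```

```text
clock: 3.92
tool_pos: [0.6006, 0.058, 0.1201]
orientation: [-61.1, 89.6, 26.5]
force: [0.7, -0.3, 0.2]
opening: 0.0394
clock: 4.18
tool_pos: [0.6007, 0.058, 0.117]
orientation: [-61.9, 89.6, 25.7]
force: [-0.8, 0.1, -0.9]
opening: 0.0394
clock: 4.42
tool_pos: [0.6009, 0.058, 0.1139]
orientation: [-62.4, 89.6, 25.2]
force: [0.1, 1.1, 0.2]
opening: 0.0392
```

```bash
for a in 1; do python3 -m crank '[{"linear":[-0.03,0,-0.05],"rot":[0,0,0],"hand":0.45},{"linear":[0,0,0],"rot":[0,0,0],"hand":0.45}]'; python3 -m crank '[{"linear":[0,0,-0.05],"rot":[0,0,0],"hand":0.45},{"linear":[0,0,0],"rot":[0,0,0],"hand":0.45}]';python3 -m crank '[{"linear":[0,0,-0.04],"rot":[0,0,0],"hand":0.45},{"linear":[0,0,0],"rot":[0,0,0],"hand":0.45}]'; done
```

```text
clock: 4.68
tool_pos: [0.6, 0.0582, 0.1116]
orientation: [-66.5, 89.5, 21.1]
force: [-0.3, -0.4, 2.5]
opening: 0.0394
clock: 4.92
tool_pos: [0.5997, 0.0581, 0.109]
orientation: [-66.3, 89.5, 21.4]
force: [-0.6, 0.2, 4.9]
opening: 0.0398
clock: 5.18
tool_pos: [0.5995, 0.0582, 0.107]
orientation: [-66.7, 89.5, 21.0]
force: [-1.3, -0.7, 4.9]
opening: 0.0395
```

```bash
python3 -m crank '[{"linear":[0,0,-0.06],"rot":[0,0,0],"hand":0.45},{"linear":[0,0,0],"rot":[0,0,0],"hand":0.45}]'; python3 -m crank '[{"linear":[0,0,-0.04],"rot":[0,0,0],"hand":0.45},{"linear":[0,0,0],"rot":[0,0,0],"hand":0.45}]'
```

```text
clock: 5.42
tool_pos: [0.5994, 0.0582, 0.1042]
orientation: [-67.1, 89.4, 20.6]
force: [-1.8, -0.7, 6.6]
opening: 0.0396
clock: 5.68
tool_pos: [0.5992, 0.0582, 0.1028]
orientation: [-67.6, 89.4, 20.1]
force: [-2.4, -0.6, 8.4]
opening: 0.0396
```

```bash
python3 -m crank '[{"linear":[0,0,-0.05],"rot":[0,0,0],"hand":0.45},{"linear":[0,0,0],"rot":[0,0,0],"hand":0.45}]'; python3 -m crank '[{"linear":[0,0,-0.03],"rot":[0,0,0],"hand":0.45},{"linear":[0,0,0],"rot":[0,0,0],"hand":0.45}]'
```

```text
clock: 5.92
tool_pos: [0.5991, 0.0582, 0.1011]
orientation: [-68.9, 89.4, 18.8]
force: [-3.4, -0.8, 7.7]
opening: 0.0394
clock: 6.18
tool_pos: [0.599, 0.0582, 0.1007]
orientation: [-70.3, 89.4, 17.4]
force: [-2.5, 0.5, 7.5]
opening: 0.0391
```

```bash
python3 -m crank '[{"linear":[0,0,-0.04],"rot":[0,0,0],"hand":0.45},{"linear":[0,0,0],"rot":[0,0,0],"hand":0.45}]'
```

```text
clock: 6.42
tool_pos: [0.5989, 0.0582, 0.1]
orientation: [-71.7, 89.4, 16.1]
force: [-2.8, -0.7, 9.8]
opening: 0.0393
```

```bash
python3 -m crank '[{"linear":[-0.03,0,-0.03],"rot":[0,0,0],"hand":0.3},{"linear":[-0.03,0,-0.02],"rot":[0,0,0],"hand":0.22},{"linear":[0,0,-0.02],"rot":[0,0,0],"hand":0.2},{"linear":[0,0,-0.02],"rot":[0,0,0],"hand":0.2}]'
```

```text
clock: 6.92
tool_pos: [0.6003, 0.0592, 0.1014]
orientation: [-75.8, 88.7, 12.1]
force: [-7.9, 0.8, 15.9]
opening: 0.0178
```

```bash
python3 -m crank '[{"linear":[-0.07,0,0],"rot":[0,0,0],"hand":0.2},{"linear":[-0.07,0,0],"rot":[0,0,0],"hand":0.2},{"linear":[0,0,0],"rot":[0,0,0],"hand":0.2}]'
```

```text
clock: 7.3
tool_pos: [0.5984, 0.0602, 0.1063]
orientation: [-77.6, 87.9, 10.5]
force: [-2.6, 0.2, 6.6]
opening: 0.0174
```

```bash
python3 -c "
from h import *
o=monitor.get_obs();print(R(o['orientation']).round(4).tolist(),o['moment'])"; python3 -m crank '[{"linear":[0,0,-0.05],"rot":[0,0,0],"hand":0.2},{"linear":[0,0,-0.05],"rot":[0,0,0],"hand":0.2}]'; python3 -c "
from h import *
o=monitor.get_obs();print(R(o['orientation']).round(4).tolist(),o['moment'])"
```

```text
[[0.0366, -0.9988, 0.0335], [0.0068, 0.0338, 0.9994], [-0.9993, -0.0364, 0.008]] [-0.17009031  1.32793188  0.03195318]
clock: 7.55
tool_pos: [0.5981, 0.0601, 0.1017]
orientation: [-77.5, 87.8, 10.6]
force: [-4.8, 1.9, 9.0]
opening: 0.0174
[[0.0371, -0.9988, 0.0333], [0.0069, 0.0335, 0.9994], [-0.9993, -0.0368, 0.0082]] [0.3974207  1.96313944 0.01780107]
```

```bash
python3 -m crank '[{"linear":[-0.08,-0.02,-0.05],"rot":[0,0,0],"hand":0.2},{"linear":[-0.1,-0.01,-0.04],"rot":[0,0,0],"hand":0.2}]';python3 -m crank '[{"linear":[-0.1,0,-0.04],"rot":[0,0,0],"hand":0.2},{"linear":[-0.1,0,-0.03],"rot":[0,0,0],"hand":0.2}]'
```

```text
clock: 7.8
tool_pos: [0.5957, 0.0605, 0.101]
orientation: [-77.3, 86.9, 11.0]
force: [5.6, -1.8, 9.1]
opening: 0.0179
clock: 8.05
tool_pos: [0.5904, 0.0619, 0.1012]
orientation: [-77.5, 86.0, 10.9]
force: [5.2, -3.0, 6.4]
opening: 0.0171
```

```bash
python3 -m crank '[{"linear":[-0.1,-0.05,-0.03],"rot":[0,0,0],"hand":0.2},{"linear":[-0.1,-0.03,-0.03],"rot":[0,0,0],"hand":0.2}]';python3 - <<'E'
from h import *
s=snap('wrist','w3')
E
```

```text
clock: 8.3
tool_pos: [0.5864, 0.06, 0.1025]
orientation: [-76.5, 85.0, 12.1]
force: [0.8, 0.7, 8.2]
opening: 0.018
```

View pics/w3.png

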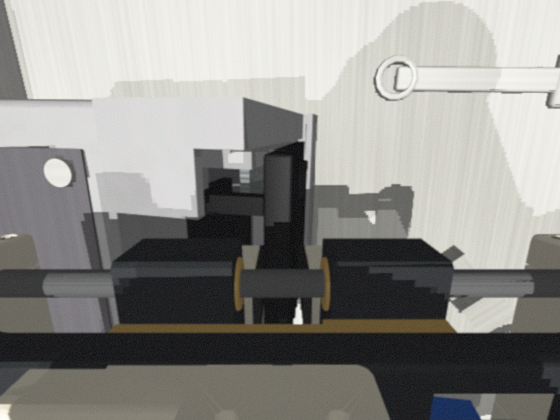

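```bash
cat > rail.py <<'E'
from h import *
import sys
s=load(sys.argv[1]);W=cloud(s)
for v in range(160,216,10): print(v,[(u,*(W[v,u]*1000).round(0).astype(int)) for u in range(220,330,6) if W[v,u,2]>.08])
E
python3 rail.py w3 | sed 's/np.int64//g'
```

```text
160 [(220, (614), (2), (110)), (226, (611), (2), (110)), (232, (608), (2), (110)), (238, (605), (2), (111)), (244, (602), (2), (111)), (250, (599), (2), (112)), (256, (597), (3), (103)), (262, (596), (4), (92)), (268, (587), (0), (137)), (274, (584), (0), (138)), (280, (582), (0), (139)), (286, (579), (0), (138)), (292, (577), (0), (137))]
170 [(244, (609), (11), (82)), (268, (587), (4), (138)), (274, (584), (4), (137)), (280, (582), (4), (138)), (286, (579), (4), (137)), (292, (577), (4), (137)), (298, (576), (10), (91))]
180 [(220, (616), (13), (105)), (226, (614), (14), (103)), (244, (609), (17), (83)), (268, (587), (8), (137)), (274, (584), (8), (138)), (280, (582), (8), (138)), (286, (579), (8), (138)), (292, (577), (8), (136)), (298, (576), (16), (90))]
190 [(220, (612), (15), (121)), (226, (614), (19), (103)), (244, (609), (23), (82)), (268, (587), (12), (137)), (274, (585), (12), (137)), (280, (582), (12), (137)), (286, (580), (12), (137)), (292, (577), (12), (136)), (298, (576), (22), (89))]
200 [(220, (608), (16), (137)), (226, (605), (17), (136)), (232, (602), (16), (137)), (238, (600), (16), (138)), (244, (597), (16), (137)), (250, (595), (17), (137)), (256, (592), (16), (137)), (262, (590), (16), (137)), (268, (587), (16), (138)), (274, (585), (16), (137)), (280, (582), (16), (138)), (286, (580), (17), (137)), (292, (577), (17), (133)), (298, (576), (28), (90))]
210 [(220, (608), (21), (136)), (226, (605), (21), (137)), (232, (603), (21), (136)), (238, (601), (21), (136)), (244, (598), (21), (137)), (250, (595), (21), (137)), (256, (592), (21), (137)), (262, (590), (20), (139)), (268, (587), (20), (138)), (274, (585), (21), (138)), (280, (582), (21), (138)), (286, (580), (20), (138)), (292, (578), (22), (133)), (298, (577), (34), (89))]
```

```bash
python3 -m crank '[{"linear":[-0.1,-0.03,-0.03],"rot":[0,0,0],"hand":0.2},{"linear":[-0.1,-0.03,-0.02],"rot":[0,-0.2,0],"hand":0.2},{"linear":[-0.1,0,-0.02],"rot":[0,-0.2,0],"hand":0.2}]';python3 -m crank '[{"linear":[-0.1,-0.01,-0.01],"rot":[0,-0.2,0],"hand":0.2},{"linear":[-0.1,0,-0.01],"rot":[0,-0.2,0],"hand":0.2},{"linear":[0,0,0],"rot":[0,0,0],"hand":0.2}]';python3 - <<'E'
from h import *
s=snap('wrist','w4')
E
python3 rail.py w4 | sed 's/np.int64//g'
```

```text
clock: 8.72
tool_pos: [0.5677, 0.0563, 0.0981]
orientation: [-79.8, 82.9, 8.8]
force: [-0.3, -0.5, 0.0]
opening: 0.0179
clock: 9.1
tool_pos: [0.5527, 0.0552, 0.0956]
orientation: [-81.9, 80.9, 6.7]
force: [2.4, -0.2, -1.0]
opening: 0.018
160 [(268, (557), (-1), (96)), (274, (554), (-1), (95))]
170 [(268, (556), (3), (105)), (274, (549), (0), (125)), (280, (545), (-1), (131)), (286, (543), (-1), (130)), (292, (541), (-1), (130)), (298, (538), (-1), (130))]
180 [(268, (556), (8), (105)), (274, (549), (4), (126)), (280, (545), (3), (134)), (286, (543), (3), (133)), (292, (540), (3), (132)), (298, (538), (3), (131)), (304, (536), (3), (129))]
190 [(268, (556), (13), (105)), (274, (549), (8), (126)), (280, (545), (7), (133)), (286, (543), (7), (134)), (292, (541), (7), (132)), (298, (538), (7), (130)), (304, (536), (7), (130))]
200 [(268, (556), (18), (105)), (274, (549), (12), (127)), (280, (545), (11), (133)), (286, (543), (11), (132)), (292, (541), (11), (131)), (298, (538), (12), (130)), (304, (536), (11), (130))]
210 [(268, (552), (17), (127)), (274, (549), (17), (128)), (280, (545), (15), (133)), (286, (543), (15), (132)), (292, (541), (15), (132)), (298, (538), (16), (131)), (304, (536), (16), (129))]
```

View pics/w4.png

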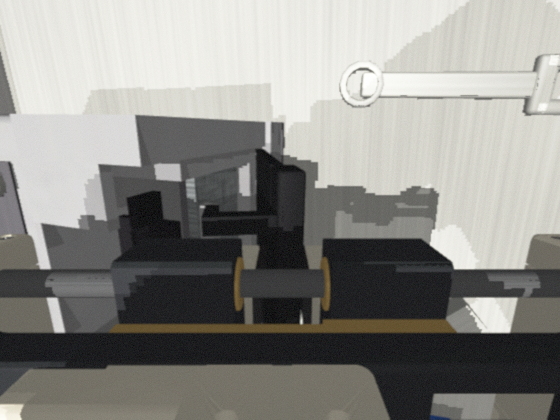

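```bash
python3 -m crank '[{"linear":[0.03,0,0],"rot":[0,-0.9,0],"hand":0.2},{"linear":[0.03,0,0],"rot":[0,-0.9,0],"hand":0.2},{"linear":[0,0,0],"rot":[0,0,0],"hand":0.2}]';python3 -m crank '[{"linear":[0,0,0],"rot":[0,0,0],"hand":0.14},{"linear":[0,0,0],"rot":[0,0,0],"hand":0.08},{"linear":[0,0,0],"rot":[0,0,0],"hand":0.0},{"linear":[0,0,0],"rot":[0,0,0],"hand":0.0}]';python3 -c "
from h import *
o=monitor.get_obs();print(R(o['orientation']).round(4).tolist(),o['joint_pos'].round(1))"
```

```text
clock: 9.52
tool_pos: [0.5562, 0.0554, 0.0948]
orientation: [-85.4, 71.9, 3.3]
force: [-0.6, -0.2, 0.3]
opening: 0.0174
clock: 10.02
tool_pos: [0.558, 0.0552, 0.0954]
orientation: [-85.4, 72.0, 3.1]
force: [-5.2, 1.0, 3.8]
opening: 0.012
[[0.3085, -0.951, 0.0215], [0.0167, 0.028, 0.9995], [-0.9511, -0.308, 0.0245]] [ 29.5   7.9 -48.   24.4 -19.5 -52.9]
```

```bash
python3 -m crank '[{"linear":[-0.03,0,0.1],"rot":[0,0,0],"hand":0},{"linear":[-0.05,0,0.15],"rot":[0,0,0],"hand":0},{"linear":[-0.06,0,0.2],"rot":[0,0,0],"hand":0}]';python3 -m crank '[{"linear":[-0.1,0,0.25],"rot":[0,0,0],"hand":0},{"linear":[-0.15,0,0.3],"rot":[0,0,0],"hand":0},{"linear":[-0.2,0,0.3],"rot":[0,0,0],"hand":0},{"linear":[-0.2,0,0.3],"rot":[0,0,0],"hand":0},{"linear":[0,0,0],"rot":[0,0,0],"hand":0}]'
python3 - <<'E'
from h import *
s=snap('wrist','w5')
s=snap('scene','s5')
s=snap('top','t5');print(s['obs']['joint_pos'].round(1))
E
cp pics/s5.png pics/s5v.png
```

```text
clock: 10.4
tool_pos: [0.5493, 0.0552, 0.123]
orientation: [-85.5, 72.1, 3.0]
force: [0.6, 0.3, -2.7]
opening: 0.0118
clock: 11.02
tool_pos: [0.5094, 0.0571, 0.1984]
orientation: [-84.6, 71.8, 4.0]
force: [0.6, -1.4, -2.3]
opening: 0.0116
[ 35.   -4.7 -42.1  15.1 -38.  -47.1]
```

View pics/w5.png

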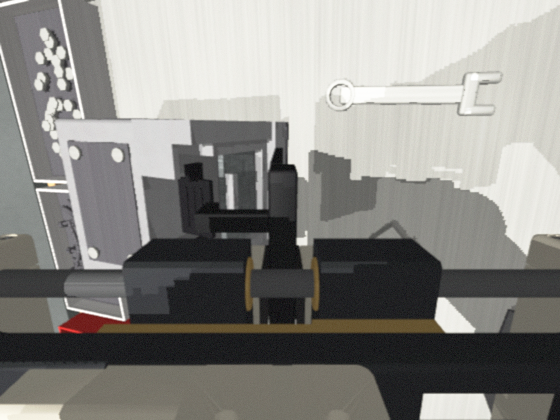

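View pics/s5.png

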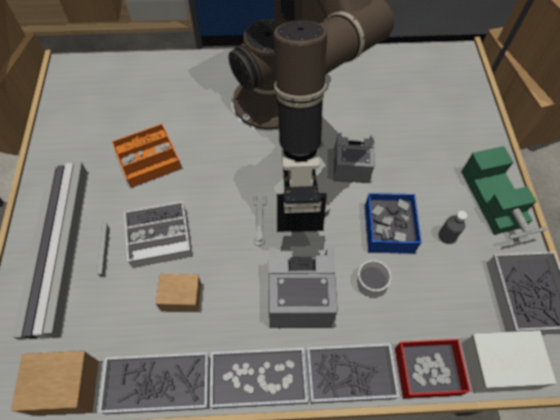

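```bash
python3 - <<'E'
from h import *
for t in ('top0','t5','scene0','s5'):
    s=load(t);P=cloud(s).reshape(-1,3)
    m=(P[:,0]>.36)&(P[:,0]<.58)&(P[:,1]>-.45)&(P[:,1]<-.22)&(P[:,2]>.03)&(P[:,2]<.06)
    q=P[m]; print(t,m.sum(),cv2.minAreaRect((q[:,:2]*1000).astype(np.float32)),np.percentile(q[:,2],[50,99]).round(4))
s=load('s5');im=s['image'][:,:,::-1]
cv2.imwrite('pics/c6.png',cv2.resize(im[195:270,115:200],None,fx=8,fy=8,interpolation=cv2.INTER_CUBIC))
s=load('t5');im=s['image'][:,:,::-1]
cv2.imwrite('pics/c7.png',cv2.resize(im[160:230,340:430],None,fx=8,fy=8,interpolation=cv2.INTER_CUBIC))
E
```

```text
top0 683 ((482.3904724121094, -323.5659484863281), (152.9435272216797, 164.48391723632812), 8.776494026184082) [0.0398 0.0573]
t5 696 ((481.96929931640625, -323.0314636230469), (152.174560546875, 163.87786865234375), 9.097081184387207) [0.0394 0.0559]
scene0 1492 ((484.2323303222656, -327.6603088378906), (154.41310119628906, 163.26068115234375), 9.057341575622559) [0.0407 0.0534]
s5 1494 ((485.139892578125, -327.47314453125), (156.2104949951172, 163.39549255371094), 9.065818786621094) [0.0406 0.0536]
```

View pics/c7.png

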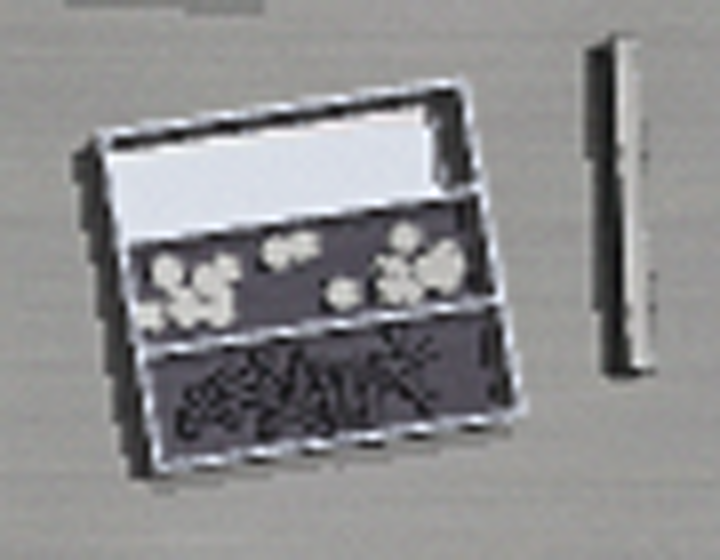

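View pics/c6.png

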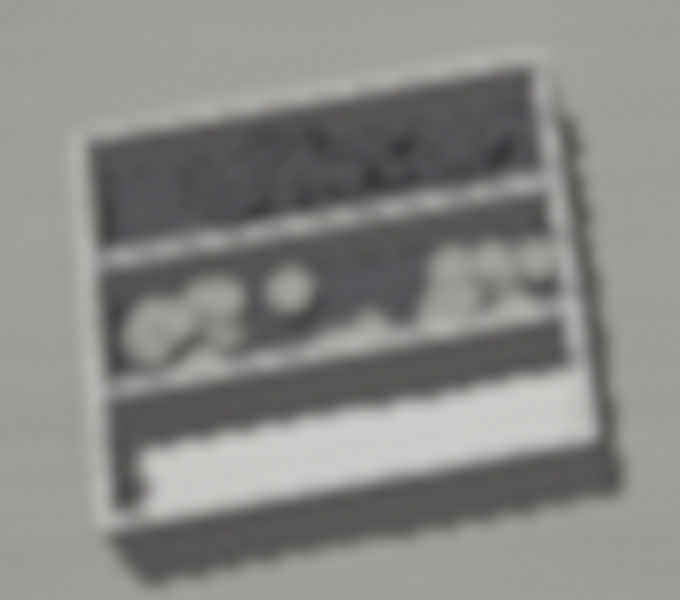

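```bash
python3 -m crank '[{"linear":[0,-0.3,0],"rot":[0,0,0.28],"hand":0},{"linear":[0.01,-0.6,0],"rot":[0,0,0.28],"hand":0},{"linear":[0.01,-0.75,0],"rot":[0,-0.1,0.28],"hand":0},{"linear":[0.01,-0.75,0],"rot":[0,-0.1,0.28],"hand":0},{"linear":[0.01,-0.75,0],"rot":[0,-0.1,0.28],"hand":0},{"linear":[0.01,-0.75,0],"rot":[0,-0.1,0.28],"hand":0},{"linear":[0.01,-0.75,0],"rot":[0,-0.1,0.28],"hand":0},{"linear":[0.01,-0.75,0],"rot":[0,-0.1,0.28],"hand":0},{"linear":[0,-0.3,0],"rot":[0,0,0],"hand":0},{"linear":[0,0,0],"rot":[0,0,0],"hand":0}]'
python3 - <<'E'
from h import *
s=snap('wrist','w6');s5=snap('scene','s6');o=s['obs'];Rm=R(o['orientation']);print(Rm.round(3).tolist(),o['joint_pos'].round(1)); print('foot',o['tool_pos']+.084*Rm[:,0])
E
```

```text
clock: 12.42
tool_pos: [0.5113, -0.2988, 0.1833]
orientation: [-86.4, 69.9, 13.9]
force: [0.2, -0.1, -1.2]
opening: 0.0116
[[0.334, -0.925, -0.182], [0.083, -0.164, 0.983], [-0.939, -0.343, 0.022]] [-19.2   7.9 -19.4 -14.9 -46.7  38.2]
foot [ 0.53931326 -0.29189253  0.10438676]
```

View pics/w6.png

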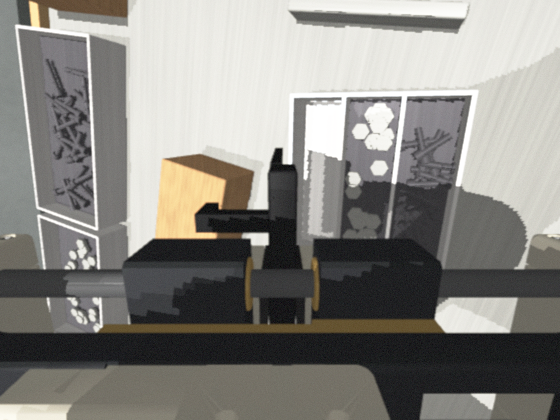

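View pics/s6.png

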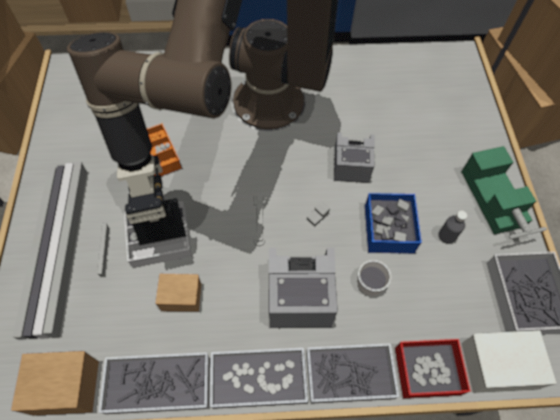

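```bash
python3 - <<'E'
from h import *
s=load('w6');W=cloud(s);P=W[:250].reshape(-1,3)
m=(P[:,0]>.36)&(P[:,0]<.60)&(P[:,1]>-.45)&(P[:,1]<-.24)&(P[:,2]>.043)&(P[:,2]<.056);q=P[m]
print(len(q),cv2.minAreaRect((q[:,:2]*1000).astype(np.float32)))
a=np.radians(9);e=np.array([np.cos(a),np.sin(a)]);f=np.array([-np.sin(a),np.cos(a)])
c=np.array([.4835,-.3255]);d=(q[:,:2]-c);X=d@e*1000;Y=d@f*1000
print(np.histogram(X,bins=np.arange(-90,92,4)));print('Ymin',np.percentile(Y,[0,1,5]))
fp=np.array([.5393,-.2919])-c;print('foot in tray',fp@e,fp@f)
E
```

```text
3188 ((484.39617919921875, -337.8613586425781), (150.8951416015625, 134.0355224609375), 9.268062591552734)
(array([  0,   0,   0, 460, 468,  28,  29,  29,  29,  28,  28,  28,  25,
        23,  20,  35, 540,  26,  25,  25,  24,  25,  25,  21,  20,  18,
        18,  20, 614,  21,  21,  18,  24,  20,  22,  16,  17,  18,  17,
        18, 337,   8,   0,   0,   0]), array([-90, -86, -82, -78, -74, -70, -66, -62, -58, -54, -50, -46, -42,
       -38, -34, -30, -26, -22, -18, -14, -10,  -6,  -2,   2,   6,  10,
        14,  18,  22,  26,  30,  34,  38,  42,  46,  50,  54,  58,  62,
        66,  70,  74,  78,  82,  86,  90]))
Ymin [-79.38524783 -79.06522749 -78.57899136]
foot in tray 0.06036920743056046 0.024457285094751764
```

```bash
python3 -m crank '[{"linear":[0.03,-0.19,0],"rot":[0,0,-0.1],"hand":0},{"linear":[0.03,-0.19,0],"rot":[0,0,-0.1],"hand":0},{"linear":[0,0,-0.2],"rot":[0,0,0],"hand":0},{"linear":[0,0,-0.3],"rot":[0,0,0],"hand":0},{"linear":[0,0,-0.2],"rot":[0,0,0],"hand":0},{"linear":[0,0,0],"rot":[0,0,0],"hand":0}]'
cat > f.py <<'E'
from h import *
a=np.radians(9.1);e=np.array([np.cos(a),np.sin(a)]);f=np.array([-np.sin(a),np.cos(a)])
o=monitor.get_obs();Rm=R(o['orientation']);p=o['tool_pos']+.084*Rm[:,0];d=p[:2]-np.array([.4835,-.3255])
print('foot rel slot',d@e-.0485,d@f-.002,'z',p[2],'tilt',np.degrees(np.arccos(-Rm[2,0])),'yaw',np.degrees(np.arctan2(Rm[1,1],Rm[0,1])),o['joint_pos'].round(1))
E
python3 f.py
```

```text
clock: 13.28
tool_pos: [0.5147, -0.3184, 0.1373]
orientation: [-86.1, 70.0, 13.4]
force: [-0.1, -0.4, -1.0]
opening: 0.0121
foot rel slot 0.012082347704982024 0.002248268373722319 z 0.05839269649054807 tilt 20.02432890401794 yaw -170.7683565495945 [-21.3  12.1 -20.2 -16.8 -42.3  41.7]
```

```bash
python3 -m crank '[{"linear":[0,0,-0.2],"rot":[0,0,0],"hand":0},{"linear":[0,0,-0.25],"rot":[0,0,0],"hand":0},{"linear":[0,0,-0.15],"rot":[0,0,0],"hand":0},{"linear":[0,0,0],"rot":[0,0,0],"hand":0}]'
python3 f.py
```

```text
clock: 13.78
tool_pos: [0.5148, -0.3182, 0.0988]
orientation: [-86.1, 70.0, 13.4]
force: [0.2, -0.5, -1.6]
opening: 0.0119
foot rel slot 0.012223913905918787 0.0023649640663103207 z 0.019916662887525124 tilt 20.029247241243063 yaw -170.74857064232745 [-21.5  14.9 -21.9 -18.5 -38.   44.1]
```

```bash
python3 -m crank '[{"linear":[0,0,-0.1],"rot":[0,0,0],"hand":0},{"linear":[0,0,-0.06],"rot":[0,0,0],"hand":0},{"linear":[0,0,0],"rot":[0,0,0],"hand":0}]'; python3 -m crank '[{"linear":[0,0,-0.05],"rot":[0,0,0],"hand":0},{"linear":[0,0,0],"rot":[0,0,0],"hand":0}]'; python3 -m crank '[{"linear":[0,0,-0.04],"rot":[0,0,0],"hand":0},{"linear":[0,0,0],"rot":[0,0,0],"hand":0}]'
python3 f.py
```

```text
clock: 14.15
tool_pos: [0.5153, -0.3186, 0.0893]
orientation: [-86.3, 69.9, 13.2]
force: [-0.8, -0.3, -2.8]
opening: 0.0116
clock: 14.4
tool_pos: [0.5155, -0.3187, 0.0865]
orientation: [-86.4, 69.9, 13.2]
force: [-0.3, 0.7, -1.7]
opening: 0.0116
clock: 14.65
tool_pos: [0.5156, -0.3187, 0.0841]
orientation: [-86.4, 69.9, 13.1]
force: [0.3, -0.7, -2.4]
opening: 0.0115
foot rel slot 0.01306458754107287 0.0016487053562488354 z 0.0052712821294543105 tilt 20.127768647415177 yaw -170.71228271657398 [-21.6  16.  -22.4 -19.3 -36.3  45.2]
```

```bash
python3 -m crank '[{"linear":[0,0,-0.04],"rot":[0,0,0],"hand":0},{"linear":[0,0,0],"rot":[0,0,0],"hand":0}]'; python3 -m crank '[{"linear":[0,0,-0.03],"rot":[0,0,0],"hand":0},{"linear":[0,0,0],"rot":[0,0,0],"hand":0}]'
python3 f.py
```

```text
clock: 14.9
tool_pos: [0.5156, -0.3187, 0.0816]
orientation: [-86.4, 69.9, 13.1]
force: [-0.1, 0.2, -1.7]
opening: 0.0115
clock: 15.15
tool_pos: [0.5163, -0.3196, 0.0811]
orientation: [-86.7, 69.8, 12.8]
force: [0.6, 0.7, -1.0]
opening: 0.0117
foot rel slot 0.013822033506442982 0.000523406019369111 z 0.002281001970963606 tilt 20.220165107064506 yaw -170.65366702930697 [-21.6  16.3 -22.5 -19.5 -35.9  45.5]
```

```bash
python3 -m crank '[{"linear":[-0.056,-0.009,-0.02],"rot":[0.08,-0.49,0],"hand":0},{"linear":[-0.056,-0.009,-0.02],"rot":[0.08,-0.49,0],"hand":0},{"linear":[-0.056,-0.009,-0.025],"rot":[0.08,-0.49,0],"hand":0},{"linear":[-0.056,-0.009,-0.025],"rot":[0.08,-0.49,0],"hand":0},{"linear":[0,0,0],"rot":[0,0,0],"hand":0}]'
python3 f.py
```

```text
clock: 15.78
tool_pos: [0.5027, -0.3212, 0.075]
orientation: [-88.0, 59.6, 11.7]
force: [0.3, -0.0, -1.9]
opening: 0.0119
foot rel slot 0.013561352555735602 0.0011327696483436796 z 0.002510280550676411 tilt 30.37508070770104 yaw -170.59069063498578 [-30.1  15.5 -22.7 -37.1 -34.   67.8]
```

```bash
python3 -m crank '[{"linear":[0,0,-0.04],"rot":[0,0,0],"hand":0},{"linear":[0,0,0],"rot":[0,0,0],"hand":0}]'; python3 f.py
python3 -c "
from h import *
s=snap('scene','s7');im=s['image'][:,:,::-1]
cv2.imwrite('pics/c8.png',cv2.resize(im[170:290,90:220],None,fx=5,fy=5,interpolation=cv2.INTER_CUBIC))"
```

```text
clock: 16.02
tool_pos: [0.5038, -0.3224, 0.0748]
orientation: [-88.3, 59.6, 11.5]
force: [0.5, -1.2, -2.1]
opening: 0.012
foot rel slot 0.014478102791744538 -0.000363445724456639 z 0.00232941756599013 tilt 30.404413995130664 yaw -170.4779833853644 [-30.1  15.6 -22.6 -37.1 -33.9  67.9]
```

View pics/c8.png

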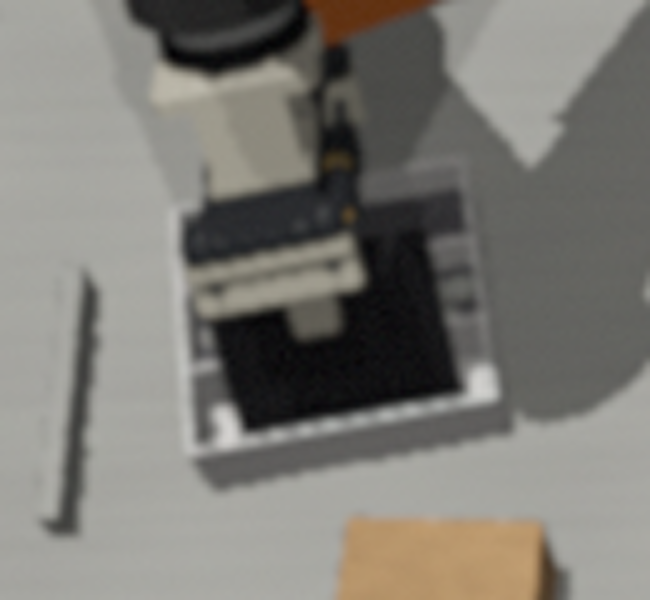

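```bash
python3 -m crank '[{"linear":[0,0,0],"rot":[0,0,0],"hand":0.16},{"linear":[0,0,0],"rot":[0,0,0],"hand":0.2},{"linear":[0,0,0],"rot":[0,0,0],"hand":0.24},{"linear":[0,0,0],"rot":[0,0,0],"hand":0.3}]'; python3 -m crank '[{"linear":[0,0,0],"rot":[0,0,0],"hand":0.36},{"linear":[0,0,0],"rot":[0,0,0],"hand":0.42},{"linear":[0,0,0],"rot":[0,0,0],"hand":0.45},{"linear":[0,0,0],"rot":[0,0,0],"hand":0.45}]'
python3 -c "
from h import *
s=snap('wrist','w8')
s=snap('scene','s8');im=s['image'][:,:,::-1]
cv2.imwrite('pics/c9.png',cv2.resize(im[170:290,90:220],None,fx=5,fy=5,interpolation=cv2.INTER_CUBIC))"
```

```text
clock: 16.58
tool_pos: [0.5046, -0.3221, 0.0746]
orientation: [-88.4, 59.7, 11.5]
force: [-0.9, -0.3, -0.1]
opening: 0.0247
clock: 17.08
tool_pos: [0.5044, -0.322, 0.0743]
orientation: [-88.4, 59.7, 11.5]
force: [0.0, 0.2, -1.2]
opening: 0.0392
```

View pics/c9.png

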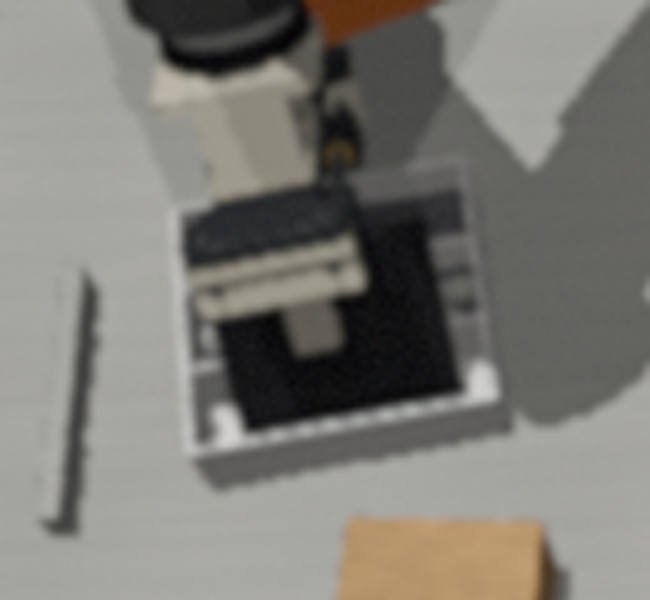

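View pics/w8.png

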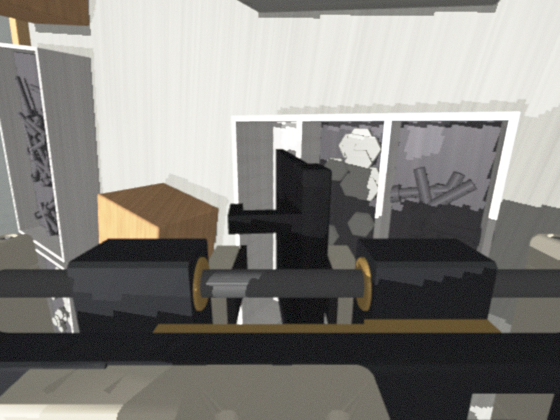

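```bash
python3 -m crank '[{"linear":[-0.05,-0.01,0.08],"rot":[0,0,0],"hand":0.45},{"linear":[-0.05,-0.01,0.08],"rot":[0,0,0],"hand":0.45},{"linear":[-0.05,-0.01,0.08],"rot":[0,0,0],"hand":0.45},{"linear":[0,0,0],"rot":[0,0,0],"hand":0.45}]'; python3 -m crank '[{"linear":[-0.05,-0.01,0.08],"rot":[0,0,0],"hand":0.5},{"linear":[-0.05,-0.01,0.08],"rot":[0,0,0],"hand":0.5},{"linear":[-0.05,-0.01,0.08],"rot":[0,0,0],"hand":0.5},{"linear":[-0.06,-0.01,0.1],"rot":[0,0,0],"hand":0.5},{"linear":[-0.06,-0.01,0.1],"rot":[0,0,0],"hand":0.5}]'; python3 -c "
from h import *
s=snap('wrist','w9')"
```

```text
clock: 17.68
tool_pos: [0.4947, -0.3241, 0.0902]
orientation: [-88.4, 59.7, 11.5]
force: [-0.8, 0.3, 0.2]
opening: 0.0394
clock: 18.3
tool_pos: [0.4777, -0.3273, 0.1184]
orientation: [-88.4, 59.6, 11.5]
force: [0.1, -0.0, 0.4]
opening: 0.0437
```

View pics/w9.png

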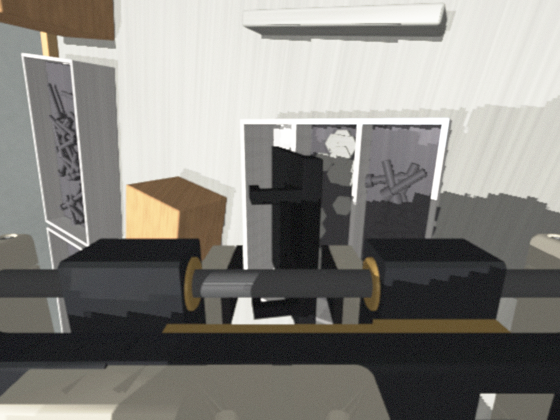

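Cover stays in the compartment, leaning (rail at u 300–320, hook at v 192). Back further off and check.

```bash
python3 -m crank '[{"linear":[-0.15,-0.02,0.3],"rot":[0,0,0],"hand":0.5},{"linear":[-0.2,-0.02,0.5],"rot":[0,0,0],"hand":0.5},{"linear":[-0.3,0,0.6],"rot":[0,0,0],"hand":0.5},{"linear":[-0.4,0,0.6],"rot":[0,0,0],"hand":0.5},{"linear":[-0.4,0,0.4],"rot":[0,0,0],"hand":0.5},{"linear":[0,0,0],"rot":[0,0,0],"hand":0.5},{"linear":[0,0,0],"rot":[0,0,0],"hand":0.5}]'; python3 - <<'E'
from h import *
s=snap('scene','s10');im=s['image'][:,:,::-1]
cv2.imwrite('pics/c10.png',cv2.resize(im[170:320,80:220],None,fx=4,fy=4,interpolation=cv2.INTER_CUBIC))
W=cloud(s);P=W.reshape(-1,3);g=s['image'].astype(int).sum(2).ravel()
a=np.radians(9.1);e=np.array([np.cos(a),np.sin(a)]);f=np.array([-np.sin(a),np.cos(a)])
d=P[:,:2]-np.array([.4835,-.3255]);X=d@e-.0485;Y=d@f-.002;Z=P[:,2]-.003
m=(abs(Y)<.075)&(X>-.12)&(X<.03)&(Z>.0)&(Z<.13)&(g<110)
print(m.sum(),'Z max',Z[m].max())
for z in np.arange(0,.12,.01):
    k=m&(Z>=z)&(Z<z+.01)
    if k.sum()>3: print(round(z,3),k.sum(),'X',np.percentile(X[k],[5,50,95]).round(3),'Y',np.percentile(Y[k],[1,99]).round(3))
# bystanders before/after
A=load('scene0');da=np.abs(A['image'].astype(int)-s['image'].astype(int)).sum(2)
cv2.imwrite('pics/diff.png',np.clip(da,0,255).astype(np.uint8))
s=snap('top','t10')
E
```

```text
clock: 19.23
tool_pos: [0.3845, -0.3305, 0.2742]
orientation: [-89.2, 59.6, 10.7]
force: [-0.6, -0.3, 0.4]
opening: 0.0439
1482 Z max 0.11953370432120514
0.02 120 X [-0.003  0.003  0.006] Y [-0.055  0.054]
0.03 197 X [-0.01  -0.004  0.003] Y [-0.055  0.054]
0.04 202 X [-0.02  -0.012 -0.006] Y [-0.056  0.055]
0.05 194 X [-0.028 -0.021 -0.014] Y [-0.056  0.054]
0.06 190 X [-0.036 -0.03  -0.023] Y [-0.056  0.055]
0.07 189 X [-0.044 -0.038 -0.03 ] Y [-0.057  0.055]
0.08 173 X [-0.054 -0.047 -0.04 ] Y [-0.057  0.056]
0.09 146 X [-0.059 -0.054 -0.046] Y [-0.055  0.056]
0.1 45 X [-0.048 -0.03  -0.021] Y [-0.049  0.04 ]
0.11 25 X [-0.04  -0.032 -0.026] Y [-0.044  0.04 ]
```

View pics/c10.png

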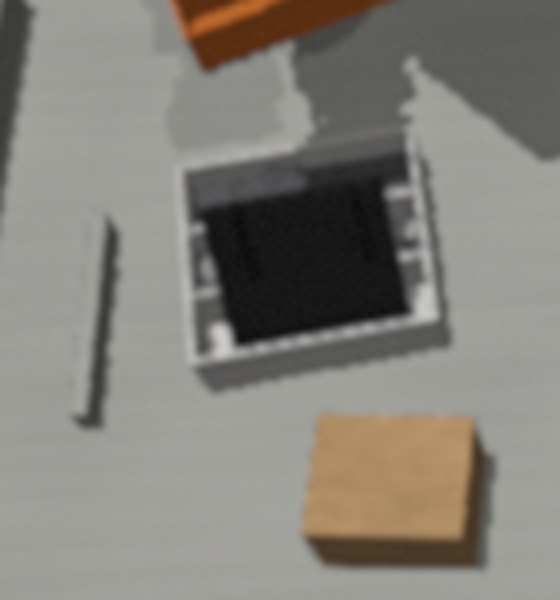

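View pics/s10.png

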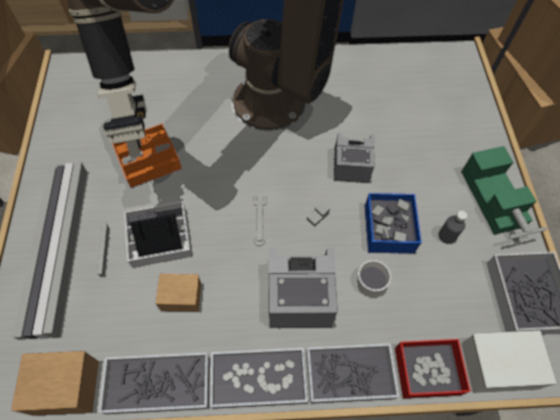

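```bash
python3 - <<'E'
from h import *
A=load('s10');s=snap('scene','s11')
da=np.abs(A['image'].astype(int)-s['image'].astype(int)).sum(2)[195:270,115:200];print('tray change',da.max(),(da>60).sum())
z=load('scene0')
dz=np.abs(z['image'].astype(int)-s['image'].astype(int)).sum(2)
for n,(u,v) in dict(wrench=(260,220),tub=(374,277),carton=(178,292),clamp=(318,215),bar=(103,250),oil=(453,227)).items():
    w=dz[v-30:v+30,u-25:u+25];print(n,(w>120).sum())
print(ticket.close_job())
E
```

```text
tray change 52 0
wrench 25
tub 0
carton 0
clamp 0
bar 2
oil 0
the job is handed in; nothing more can be done
None
```

I pressed the release tab in, tipped the cover forward on its foot until it came free, lifted it out and stood it in the empty compartment of the steel tray. The job is handed in at about 19 s of the 54 s allowed; no verdict was reported.

**Tab:** it was pressed to about its end stop. The highest force I read was about 16 N, against the 40 N limit. Once, while I closed the fingers round the rail, the tab sprang back partly; I pressed it down again before tipping.

**Tipping:** the rail ended about 43 mm in front of the foot. The foot position came from the rail's height and the cover's length, not seen directly, and both put it still in the channel.

**Placing:**
- **Lean:** the cover leans about 0.7 rad, its foot against the far wall.
- **Foot:** worked out to be about 20 mm from the compartment's centre in x (the limit is 23.5 mm) and about 0 in y. I could not see the foot itself; this comes from the cover's visible slope.
- **Rail:** about 90 mm above the compartment floor.
- **Rest:** two pictures in a row showed no change at the tray, and the gripper was well clear of it.

**Loose things:** comparing the first and last pictures showed no sign of movement for the tub, carton, clamp block and bottle. The wrench and bar areas had a few changed pixels (25 and 2). I took these for shifted arm shadow, because both look in place in the last picture, but I did not measure their positions.

**Tray position:** the camera views put the tray 2 to 4 mm apart, so I placed by the closer wrist-camera view.

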